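# Hang the water bath's lid back on its hinge and leave it open

### The arm

A 6-joint arm with a two-finger parallel gripper is mounted at the origin on the work surface. World frame = base frame: x ahead of the robot, y to its left, z up, the work surface at z = 0. Lengths are in m, angles in degrees, forces in N, time in s.
With the tool pointing down it reaches from about 0.3 to 0.875 m from the base axis. Payload 6.4 kg.
Tool frame: the origin (TCP) lies midway between the tips of the shut fingers; the grasp point (between the pads) lies 19 mm behind it; z points along the fingers, y is the line along which they close (so a half turn about z gives the same grasp; the last joint's range is limited). The gripper opens to 85 mm and grips with 20 to 120 N. Pads are 22 mm wide; open, the fingers measure 114 mm over their backs; the gripper's body (76 mm by 85 mm) begins 54 mm behind the grasp point. The pads swing forward as they close: fully open they stand 13 mm farther back than shut.
Start: joints at [-76.163, 10.359, 92.074, -0, 77.567, -11.82], TCP at [0.249, -0.518, 0.231] pointing down, gripper open.
Joint ranges: [-171.53, 171.53], [-51.25, 118.39], [17.06, 147.69], [-65.23, 245.23], [0, 150.52], [-178.68, 178.68]. Speed limits (degrees/s): [147.25, 147.25, 172.46, 180, 180, 180].

### API

Orientations are given as [roll, pitch, yaw] about the fixed x, y, z axes, in that order (R = Rz(yaw) Ry(pitch) Rx(roll)).
In Python, from plant import monitor, optics, manip gives the robot as it stands.
- The arm moves only by the tool send_rows, never from a script. Its argument "plan" is a list of rows, each a list of 2 entries, a list of its own where there are three numbers: the shift along the world's x, y, z each as a share of 0.1 m, from -1 to 1, then the turn, a rotation vector about the world's x, y, z each as a share of 60 degrees, from -1 to 1. A call has exactly 10 rows; each row is the pose to reach, as a shift and turn from the pose commanded when the call began; what a row does not reach only later rows make up. A row lasts 1/12 s, in which the tool goes at most 41.7 mm and 7.16 degrees, less where a joint would pass 70% of its speed; a pose out of reach is approached as far as the arm can. A call with a number of a shift or a turn outside -1 to 1 is refused whole. A call with a gripper value outside its range is refused whole. "jaw" is the finger opening in mm, from 0 to 85.4, set as the call begins (left out, the last holds). The fingers move at their own pace and stop on an object; the grip force is fixed at half the most. Time passes only in rows, so rows that repeat a pose let the fingers close, or fill a call up. It gives the time, the measured TCP pose, the force, the opening and the grip force at its end, in the units of the state.
- monitor.state(): the state, without advancing time (a new reading comes with each control period).
- optics.capture(name): name is "scene" or "top" or "wrist"; returns (picture, depth): 400x640x3 uint8, red, green, blue; 400x640 float32, m along the optical axis (not along the pixel's ray), 0 where there is no reading.
- optics.get_calibration(name): a dict with "mtx" (3x3 intrinsics, pixels), "k1" (the pictures are not rectified: a ray, as slopes to the right and down, at radius r is drawn at 1 + k1 r^2 times it, then the intrinsics apply), "origin" and "attitude" of the camera in the world; the wrist camera has in their place "hand_eye" (4x4, takes a point from camera to tool coordinates, whose origin is the TCP and whose axes are the flange's). Camera axes: x right, y down, z forward; pixel columns grow to the right and rows downward; lengths in m; the calibration is good to about 2 mm. A picture is of the moment at which its call begins: read the wrist's pose just before it. get_calibration takes no time and is no camera call.
- manip.close_job(): hands the job in; it is judged then, once.
The state is a dict: "time": time; "joint_pos": joint angles; "joint_velocities": joint speeds; "joint_efforts": joint torques, N m; "ee_pos": TCP position; "eef_rot": TCP orientation; "force": force on the tool from outside, world axes, zero at the start; "wrist_torque": the same for the moment, N m; "opening": finger opening in m; "grasp_force": force on a finger pad.
Only numpy, scipy, OpenCV 4.12 (cv2) and the standard library are available. Lean on these libraries where they do the work, as an engineer would, in place of code of your own. Each camera call takes 0.05 s, during which the arm holds its last target. There are 200 camera calls.

### The job

The water bath and its lid have just been washed. Take the lid from the draining rack and lower it on to the hinge at the back of the bath, outer face to the rear, keeping hold of it until both knuckles are fully down over their two pins. Then swing it back past upright so that it leans on its stay and stands open on its own for the tank to dry; leave the bottle, the tube rack and the beaker where they are.

Things in the scene. Friction and masses are not known exactly. Their poses are not given: they have to be found in the camera images.
- bath: White water bath, empty, fixed: 170 mm deep (x), 250 wide (y), 125 high, open steel tank. Origin: centre of its underside; z up; x runs from the grey control panel (-x) to the rear with the hinge; y along the hinge. At the rear two dark ears (4 mm plates at y = +-68 mm, up to 144 mm high) carry brass stub pins pointing outwards along y, axis at x = 108 mm, z = 135 mm.
- bath_pin_left (a point): On the axis of the hinge pin at the bath's +y side (y = 83 mm), mid-length. Pin: 8 mm diameter, 26 mm free length between the ear and a retaining head of 15 mm diameter, 4 mm thick. Axes as the bath.
- bath_pin_right (a point): The same at the bath's -y side, 166 mm from the left pin point.
- bath_stay (a point): Middle of the lid stay, a bent 6 mm rod behind the hinge: its bar runs along the bath's y from -50 to +50 mm, 18.3 mm behind and 40 mm above the pin axis. A lid hung on the pins leans on it about 18 degrees past upright.
- lid: The bath's loose steel lid, 360 to 560 g, standing upright in the draining rack, yellow grip on top. Origin: on its hinge axis, midway between the knuckles. z: from hinge edge to grip; y along the hinge; x: out of the outer face (side flanges point 10 mm to -x, the inside). Panel 4 mm thick, 264 wide (y), z = 12 to 196 mm. Hung, it balances near upright; 3 degrees or more behind that it falls on the stay.
- lid_grip (a point): Centre of the lid's yellow plastic grip along its free edge, 193 mm from the hinge axis (lid z): a bar 16 mm thick (lid x), 120 mm long (lid y), 26 mm high (lid z, from 180 to 206 mm). Pinch it from above across its thickness.
- lid_knuckle_left (a point): Seat of the pin's axis in the knuckle at the lid's +y side; goes on the bath's left pin. Each knuckle is a black hook 12 mm wide (y), open towards lid -z: slot 11 mm wide (x), closed end at lid z = +4 mm (rests on the pin), mouth flaring to 19 mm at z = -16 mm, the lid's lowest point; lips 27 mm over all. Axes as the lid.
- lid_knuckle_right (a point): The same at the lid's -y side, 166 mm from the left one; goes on the bath's right pin.
- rack: White draining tray with blue wire loops, fixed: 138 mm (x) by 240 mm (y), floor 12 mm up, loops 82 mm high, 17 mm apart in x, from y = -55 to +55 mm; a perforated steel plate 117 mm high stands in another slot (x = 34 mm). Origin: centre of the underside, z up. The lid stands in the middle slot, panel along the rack's y, about 4 mm play to the wires.
- reagent: Glass reagent bottle with a blue cap, 58 mm diameter, 115 mm high, loose bystander. Origin: centre of its underside.
- tubes: Blue test-tube rack with two capped tubes, 60 by 130 mm, 144 mm high over the caps, loose bystander. Origin: centre of its underside.
- beaker: Empty glass beaker, 68 mm diameter, 85 mm high, loose bystander. Origin: centre of its underside.

How it is judged (in metres and radians):
On the way:
1. both knuckles are fully down over their pins while the gripper still holds the lid (distance between lid_knuckle_left and bath_pin_left below 0.0105 m and z of each of lid_knuckle_left, lid_knuckle_right in the frame of bath below 0.1385 m and distance between lid_knuckle_right and bath_pin_right below 0.0105 m and contact force between the fingers and lid above 1 N), for 0.1 s.
At the end, for the whole second after the job is handed in: Each knuckle on its own pin, left on left (within 10.5 mm of the pin point, sideways play included, at most 3.5 mm above the pin's axis); the lid leaning back on its stay (grip at least 37 mm behind the pin axis, over 300 mm high), at rest and released (distance between lid_knuckle_left and bath_pin_left below 0.0105 m and z of each of lid_knuckle_left, lid_knuckle_right in the frame of bath below 0.1385 m and distance between lid_knuckle_right and bath_pin_right below 0.0105 m and x of lid_grip in the frame of bath above 0.145 m and z of lid_grip in the frame of bath above 0.3 m and linear speed of lid below 0.03 m/s and angular speed of lid below 0.1 rad/s); the robot touches nothing.
It fails at once if the reagent bottle is moved more than 30 mm or tipped over (distance of reagent from where it was at the start of the episode above 0.03 m or angle between reagent's own z axis and vertical above 0.5 rad).
It fails at once if the tube rack is moved more than 30 mm or tipped over (distance of tubes from where it was at the start of the episode above 0.03 m or angle between tubes's own z axis and vertical above 0.5 rad).
It fails at once if the beaker is moved more than 30 mm or tipped over (distance of beaker from where it was at the start of the episode above 0.03 m or angle between beaker's own z axis and vertical above 0.5 rad).
It also fails if it takes over 50 s, if anything falls off the work surface, if the arm or the gripper's body presses on something with over 40 N, if the wrist force passes 120 N, or if a joint passes its speed limit or range.

## Working session

There is one attempt and no reset: what is moved stays moved. The work goes in short steps, Python scripts to look and compute and a tool call to move; the robot and the scene stay as the last step left them, time stands still between calls to the robot, and variables do not carry over. Pictures are saved under pics/ and viewed, at most 10 in all, crops included, and the job is handed in when it is done.

Besides the shell and the picture viewer there is one more tool, called after "Request:" as name(argument=value, ...) on one line, values as JSON. send_rows: Moves the arm, as the interface text tells. Shift numbers are shares of 0.1 m and turn numbers shares of 60 degrees, none past 1 either way. Its arguments: {"type":"object","properties":{"plan":{"type":"array"},"jaw":{"type":"number"}},"required":["plan"]}

```bash
mkdir -p pics; ls; cat > h.py <<'E'
import numpy as np, cv2
from scipy.spatial.transform import Rotation as R
from plant import monitor, optics, manip
def cam(name):
    st=monitor.state(); c=optics.get_calibration(name); im,d=optics.capture(name)
    if name=='wrist':
        T=np.eye(4);T[:3,:3]=R.from_euler('xyz',st['eef_rot'],degrees=True).as_matrix();T[:3,3]=st['ee_pos'];T=T@np.array(c['hand_eye'])
    else:
        T=np.eye(4);a=np.array(c['attitude']);T[:3,:3]=a if a.shape==(3,3) else R.from_euler('xyz',a,degrees=True).as_matrix();T[:3,3]=c['origin']
    np.savez(f'{name}.npz',im=im,d=d,T=T,K=c['mtx'],k1=c['k1'])
    return im,d
def load(name): return np.load(f'{name}.npz')
def cloud(z):
    h,w=z['d'].shape;u,v=np.meshgrid(np.arange(w),np.arange(h));return pts(z,u.ravel(),v.ravel()).reshape(h,w,3)
def pts(z,u,v):
    K=z['K'];k=float(z['k1'])
    n=cv2.undistortPoints(np.stack([u,v],-1).astype(float).reshape(-1,1,2),K,np.array([k,0,0,0,0.]))[:,0]
    d=z['d'][v.astype(int),u.astype(int)].ravel()
    p=np.c_[n*d[:,None],d];p=p@z['T'][:3,:3].T+z['T'][:3,3];p[d==0]=np.nan;return p
E
python3 - <<'E'
from h import *
s=monitor.state();print(s)
for n in('scene','top'):
    im,d=cam(n);c=optics.get_calibration(n);print(n,c)
    cv2.imwrite(f'pics/{n}0.png',im[...,::-1])
E
```

```text
pics
{'time': 0.0, 'joint_pos': array([-7.61647099e+01,  1.03997655e+01,  9.21321497e+01,  9.22453529e-04,
        7.75656005e+01, -1.18226636e+01]), 'joint_velocities': array([-0.01213605, -0.02990073,  0.0175476 , -0.06162934, -0.05047941,
        0.07839153]), 'joint_efforts': array([ 7.41105450e-04, -4.44866395e+01, -3.51337481e+01, -1.58321341e-04,
        9.00549145e-03,  3.06917593e-05]), 'ee_pos': array([ 0.24883866, -0.51776575,  0.23040086]), 'eef_rot': array([-1.79904737e+02, -2.08606911e-02,  2.56577369e+01]), 'force': array([ 0.07011155, -0.40987396, -0.63677614]), 'wrist_torque': array([ 0.0095764 , -0.01860185, -0.03643032]), 'grasp_force': 0.0, 'opening': 0.08539833882913829}
scene {'mtx': array([[461.53497443,   0.        , 322.81702632],
       [  0.        , 461.53497443, 205.08019591],
       [  0.        ,   0.        ,   1.        ]]), 'k1': -0.010042455728996305, 'origin': array([1.30816974, 0.42143725, 0.66277325]), 'attitude': array([-122.35792426,   -1.19930835,  117.646901  ])}
top {'mtx': array([[403.32559602,   0.        , 310.06086548],
       [  0.        , 403.32559602, 197.88364231],
       [  0.        ,   0.        ,   1.        ]]), 'k1': -0.0512990603697085, 'origin': array([0.45493909, 0.05817872, 1.05262362]), 'attitude': array([-172.9225447 ,   -0.48680822,  -90.93561388])}
```

View pics/scene0.png

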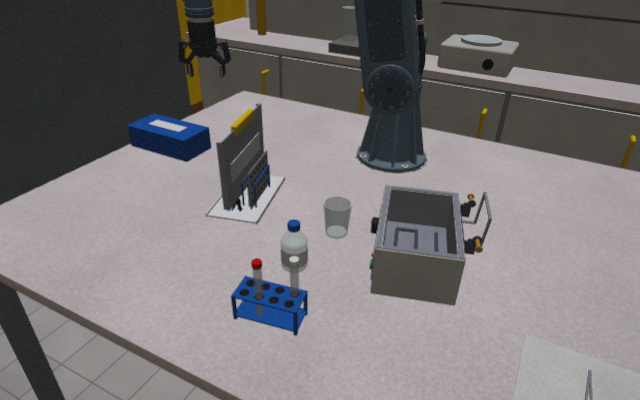

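View pics/top0.png

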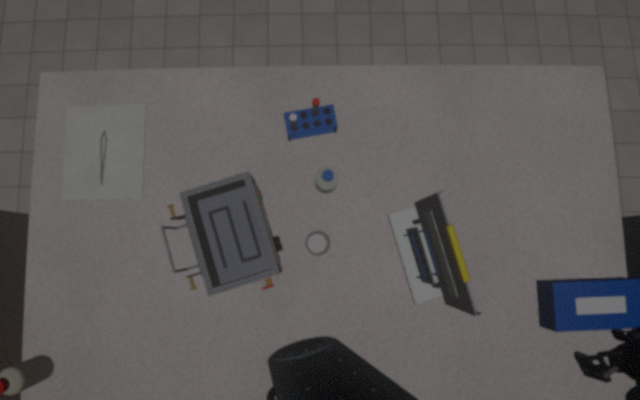

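```bash
python3 - <<'E'
from h import *
s=load('scene');t=load('top')
a=cv2.resize(s['im'][90:230,200:300],None,fx=4,fy=4,interpolation=2)
b=cv2.resize(t['im'][180:325,380:490],None,fx=3.86,fy=3.86,interpolation=2)
cv2.imwrite('pics/crop1.png',np.hstack([a,b[:560,:400]])[...,::-1])
a=cv2.resize(s['im'][180:270,430:505],None,fx=5,fy=5,interpolation=2)
b=cv2.resize(t['im'][165:305,155:285],None,fx=3.2,fy=3.2,interpolation=2)[:450,:416]
cv2.imwrite('pics/crop2.png',np.hstack([a,np.pad(b,((0,450-b.shape[0]),(0,0),(0,0)))])[...,::-1])
for n,z in(('scene',s),('top',t)):
    hsv=cv2.cvtColor(z['im'],cv2.COLOR_RGB2HSV);P=cloud(z)
    box={'scene':(slice(100,140),slice(225,265)),'top':(slice(215,290),slice(435,475))}[n]
    m=np.zeros(hsv.shape[:2],bool);m[box]=(hsv[box][...,1]>150)&(abs(hsv[box][...,0].astype(int)-25)<8)
    p=P[m];p=p[~np.isnan(p).any(1)]
    print(n,'grip',len(p),np.median(p,0),p.min(0),p.max(0))
    q=p[p[:,2]>np.percentile(p[:,2],60)-0.01]; c=q.mean(0);w=np.linalg.svd(q[:,:2]-c[:2])[2][0];print(c,np.degrees(np.arctan2(w[1],w[0])),np.ptp((q[:,:2]-c[:2])@w))
P=cloud(t)
for nm,u,v in[('knob',278,243),('pinL',193,282),('pinR',172,211),('stay',165,250),('rim',190,245),('rimfr',268,220),('beak',317,243),('bottle',327,175),('tube',316,102),('lidtopA',440,193),('lidtopB',478,313),('table',350,300),('reartL',209,293),('rearR',182,194),('frL',281,268),('frR',248,173)]:
    w=P[v-2:v+3,u-2:u+3].reshape(-1,3);print(nm,P[v,u].round(3),'top',w[np.nanargmax(w[:,2])].round(3))
E
```

```text
scene grip 269 [ 0.44757941 -0.24247188  0.22663426] [ 0.36849726 -0.26711024  0.20821843] [ 0.49915038 -0.22591222  0.23350657]
[ 0.44727747 -0.24338099  0.22854771] 14.207644968978837 0.11755115695386359
top grip 371 [ 0.43699629 -0.24850399  0.23409344] [ 0.38231071 -0.26722227  0.22672011] [ 0.49414459 -0.22988883  0.23823052]
[ 0.4376881  -0.24820198  0.23398187] -165.46277505928887 0.11463099911492303
knob [0.468 0.127 0.075] top [0.465 0.127 0.079]
pinL [ 0.372  0.352 -0.   ] top [0.381 0.317 0.142]
pinR [0.543 0.363 0.14 ] top [0.543 0.368 0.142]
stay [0.455 0.426 0.001] top [0.459 0.359 0.179]
rim [0.467 0.361 0.002] top [0.47  0.323 0.118]
rimfr [0.525 0.153 0.055] top [0.521 0.154 0.087]
beak [0.467 0.031 0.005] top [0.472 0.031 0.008]
bottle [0.624 0.008 0.119] top [0.629 0.008 0.12 ]
tube [0.794 0.031 0.145] top [0.788 0.036 0.147]
lidtopA [ 0.594 -0.299 -0.002] top [ 0.562 -0.219  0.226]
lidtopB [ 0.316 -0.29   0.22 ] top [ 0.315 -0.283  0.225]
table [ 0.32  -0.051  0.001] top [ 0.323 -0.056  0.005]
reartL [0.357 0.28  0.126] top [0.362 0.275 0.13 ]
rearR [0.583 0.345 0.129] top [0.588 0.345 0.13 ]
frL [0.407 0.122 0.044] top [0.406 0.122 0.121]
frR [0.63  0.192 0.13 ] top [0.63  0.192 0.13 ]
```

View pics/crop1.png

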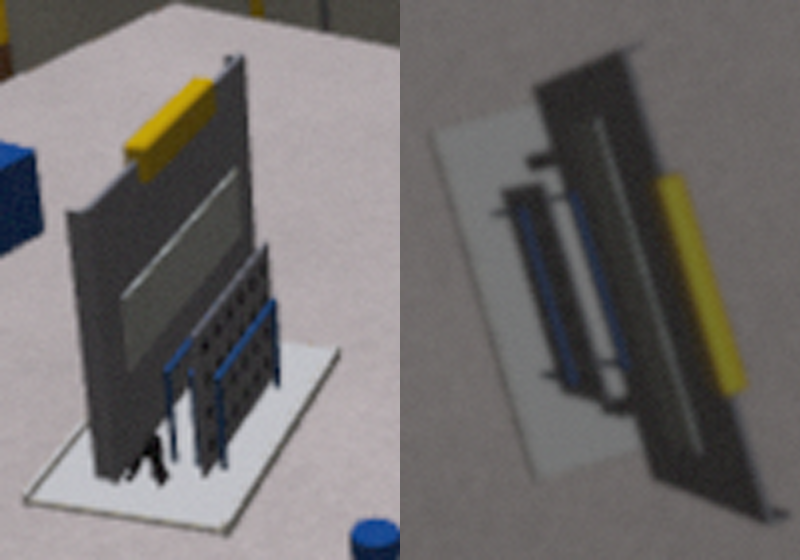

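View pics/crop2.png

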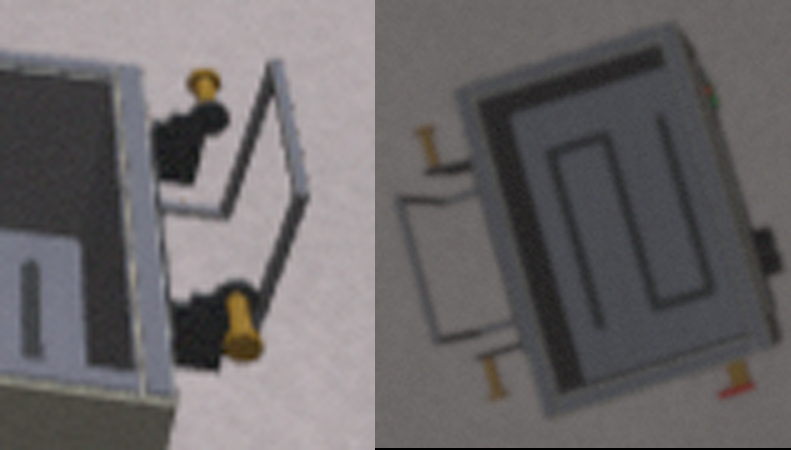

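```bash
python3 - <<'E'
from h import *
for n in('top','scene'):
    P=cloud(load(n)).reshape(-1,3);P=P[~np.isnan(P).any(1)]
    m=(P[:,0]>.3)&(P[:,0]<.7)&(P[:,1]>.08)&(P[:,1]<.42)
    r=P[m&(P[:,2]>.11)&(P[:,2]<.132)];print(n,'rimz',np.percentile(r[:,2],[5,50,95]).round(4))
    r=P[m&(P[:,2]>.119)&(P[:,2]<.129)&(P[:,1]<.30+.28*(P[:,0]-.42))]
    (c,sz,a)=cv2.minAreaRect(r[:,:2].astype(np.float32));print(len(r),c,sz,a)
    th=np.radians(106.0)
    for off in(0,):
        pass
    x=np.array([-np.sin(np.radians(16)),np.cos(np.radians(16))])
    q=P[m&(P[:,2]>.168)&(P[:,2]<.19)];q=q[q[:,1]>.3]
    if len(q)>5:
        c=q.mean(0);w=np.linalg.svd(q[:,:2]-c[:2])[2][0];print('stay',len(q),c,q.min(0),q.max(0),np.degrees(np.arctan2(w[1],w[0])))
    q=P[m&(P[:,2]>.132)&(P[:,2]<.15)&(P[:,1]>.29)]
    k=q[:,0]<.46
    for s in(k,~k):print('ear/pin',s.sum(),q[s].mean(0),q[s].min(0),q[s].max(0))
    P2=P[(P[:,0]>.28)&(P[:,0]<.6)&(P[:,1]>-.32)&(P[:,1]<-.18)&(P[:,2]>.15)&(P[:,2]<.205)]
    if len(P2)>50:
        w=np.linalg.svd(P2-P2.mean(0),full_matrices=False)[2][2];print('lid normal',w,len(P2),np.degrees(np.arctan2(w[1],w[0])), 'offset of grip', w@(np.array([.438,-.248,.221])-P2.mean(0)))
E
```

```text
top rimz [0.1163 0.1265 0.13  ]
1857 (0.4945157766342163, 0.23548661172389984) (0.25135859847068787, 0.16728200018405914) 16.5363826751709
stay 152 [0.45610748 0.35698199 0.17786358] [0.40710245 0.33986214 0.16832714] [0.50693227 0.37487498 0.18281385] -163.4103768544909
ear/pin 90 [0.38742283 0.31912572 0.13960146] [0.36559071 0.2995043  0.13200497] [0.41234068 0.34280474 0.14860673]
ear/pin 91 [0.53593301 0.36169522 0.13924492] [0.46739706 0.30709365 0.13206266] [0.55882178 0.37320938 0.14988269]
lid normal [ 0.25257642 -0.9673556  -0.02069503] 1022 -75.36677188794481 offset of grip -0.0015085995711335218
scene rimz [0.1121 0.1233 0.1267]
1665 (0.4961720407009125, 0.23702406883239746) (0.25420764088630676, 0.16526103019714355) 16.541057586669922
stay 102 [0.46589678 0.36158659 0.17552093] [0.40999797 0.34281039 0.16933789] [0.51099001 0.37693985 0.17850606] 16.683391739199774
ear/pin 97 [0.39376038 0.32419401 0.13775468] [0.36540566 0.30799739 0.13218734] [0.41745807 0.3459735  0.14986214]
ear/pin 134 [0.53634392 0.36621835 0.1380209 ] [0.5066015  0.3464228  0.13203239] [0.56138902 0.37777445 0.14996784]
lid normal [-0.23971976  0.97083746  0.00300919] 962 103.8700648244309 offset of grip 0.0008297092343303434
```

Request:
send_rows(plan=[[[0.0, 0.0, 0.2], [0, 0, 0]], [[0.1, 0.1, 0.5], [0, 0, -0.03]], [[0.2, 0.2, 0.8], [0, 0, -0.06]], [[0.3, 0.35, 0.8], [0, 0, -0.09]], [[0.4, 0.5, 0.8], [0, 0, -0.12]], [[0.5, 0.65, 0.8], [0, 0, -0.15]], [[0.6, 0.8, 0.8], [0, 0, -0.188]], [[0.7, 0.9, 0.8], [0, 0, -0.188]], [[0.7, 0.9, 0.8], [0, 0, -0.188]], [[0.7, 0.9, 0.8], [0, 0, -0.188]]], jaw=85)

```text
time: 0.93
ee_pos: [0.3192, -0.4279, 0.3111]
eef_rot: [-180.0, 0.0, 14.5]
force: [-0.1, -0.5, -0.3]
opening: 0.085
grasp_force: 0.0
```

Request:
send_rows(plan=[[[0.1, 0.1, 0], [0, 0, 0]], [[0.2, 0.3, 0], [0, 0, 0]], [[0.3, 0.5, 0], [0, 0, 0]], [[0.4, 0.7, 0], [0, 0, 0]], [[0.5, 0.8, 0], [0, 0, 0]], [[0.6, 0.9, 0], [0, 0, 0]], [[0.7, 1.0, 0], [0, 0, 0]], [[0.8, 1.0, 0], [0, 0, 0]], [[0.9, 1.0, 0], [0, 0, 0]], [[1.0, 1.0, 0], [0, 0, 0]]])

```text
time: 1.77
ee_pos: [0.4195, -0.3293, 0.3112]
eef_rot: [180.0, 0.0, 14.3]
force: [0.2, 0.3, -0.0]
opening: 0.0853
grasp_force: 0.0
```

Request:
send_rows(plan=[[[0.1, 0.3, 0], [0, 0, 0]], [[0.15, 0.6, 0], [0, 0, 0]], [[0.19, 0.8, 0], [0, 0, 0]], [[0.19, 0.8, 0], [0, 0, 0]], [[0.19, 0.8, -0.1], [0, 0, 0]], [[0.19, 0.8, -0.2], [0, 0, 0]], [[0.19, 0.8, -0.3], [0, 0, 0]], [[0.19, 0.8, -0.3], [0, 0, 0]], [[0.19, 0.8, -0.3], [0, 0, 0]], [[0.19, 0.8, -0.3], [0, 0, 0]]])

```text
time: 2.6
ee_pos: [0.4378, -0.2489, 0.281]
eef_rot: [-180.0, 0.0, 14.3]
force: [-0.5, 1.0, 0.6]
opening: 0.0848
grasp_force: 0.0
```

```bash
python3 - <<'E'
from h import *
im,d=cam('wrist');cv2.imwrite('pics/w1.png',im[...,::-1]);z=load('wrist');P=cloud(z)
hsv=cv2.cvtColor(im,cv2.COLOR_RGB2HSV);m=(hsv[...,1]>140)&(abs(hsv[...,0].astype(int)-25)<8)
p=P[m];p=p[~np.isnan(p).any(1)];p=p[(p[:,2]>.195)&(p[:,2]<.245)]
print(monitor.state()['ee_pos'],len(p));
q=p[p[:,2]>np.percentile(p[:,2],80)-.008].astype(np.float32)
print(np.median(q[:,2]),cv2.minAreaRect(q[:,:2]))
E
```

```text
[ 0.43795411 -0.24892798  0.28147007] 2751Traceback (most recent call last):
  File "<stdin>", line 7, in <module>
cv2.error: OpenCV(4.12.0) /io/opencv/modules/imgproc/src/convhull.cpp:143: error: (-215:Assertion failed) total >= 0 && (depth == CV_32F || depth == CV_32S) in function 'convexHull'
```

View pics/w1.png

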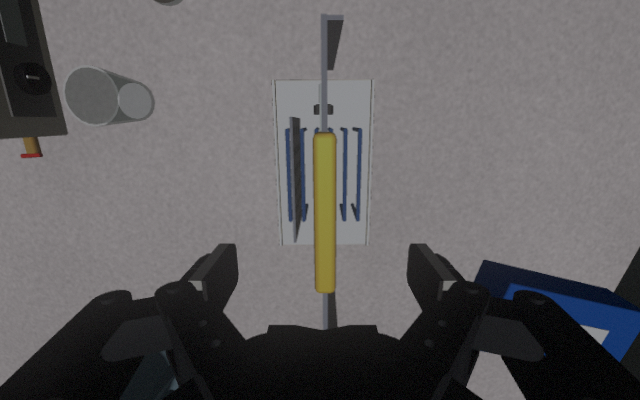

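```bash
python3 - <<'E'
from h import *
z=load('wrist');P=cloud(z);im=z['im']
hsv=cv2.cvtColor(im,cv2.COLOR_RGB2HSV);m=(hsv[...,1]>140)&(abs(hsv[...,0].astype(int)-25)<8)
p=P[m];p=p[~np.isnan(p).any(1)];p=p[(p[:,2]>.195)&(p[:,2]<.245)]
q=p[p[:,2]>np.percentile(p[:,2],80)-.008]
print(np.median(q[:,2]),cv2.minAreaRect(np.ascontiguousarray(q[:,:2],dtype=np.float32).reshape(-1,1,2)))
E
```

```text
0.23410957397083823 ((0.43891745805740356, -0.2506048381328583), (0.11730548739433289, 0.0146882189437747), 14.719240188598633)
```

Request:
send_rows(plan=[[[0.01, -0.01, -0.1], [0, 0, 0.005]], [[0.01, -0.01, -0.2], [0, 0, 0.005]], [[0.01, -0.01, -0.3], [0, 0, 0.005]], [[0.01, -0.01, -0.4], [0, 0, 0.005]], [[0.01, -0.01, -0.5], [0, 0, 0.005]], [[0.01, -0.01, -0.6], [0, 0, 0.005]], [[0.01, -0.01, -0.7], [0, 0, 0.005]], [[0.01, -0.01, -0.8], [0, 0, 0.005]], [[0.01, -0.01, -0.8], [0, 0, 0.005]], [[0.01, -0.01, -0.8], [0, 0, 0.005]]])

```text
time: 3.48
ee_pos: [0.4387, -0.249, 0.2005]
eef_rot: [-179.9, 0.0, 14.7]
force: [0.7, 0.1, 0.4]
opening: 0.0853
grasp_force: 0.0
```

Request:
send_rows(plan=[[[0, 0, 0], [0, 0, 0]], [[0, 0, 0], [0, 0, 0]], [[0, 0, 0], [0, 0, 0]], [[0, 0, 0], [0, 0, 0]], [[0, 0, 0], [0, 0, 0]], [[0, 0, 0], [0, 0, 0]], [[0, 0, 0], [0, 0, 0]], [[0, 0, 0], [0, 0, 0]], [[0, 0, 0], [0, 0, 0]], [[0, 0, 0], [0, 0, 0]]], jaw=0)

```text
time: 4.32
ee_pos: [0.4392, -0.2495, 0.2017]
eef_rot: [180.0, -0.0, 14.7]
force: [-0.6, 1.5, 3.7]
opening: 0.0155
grasp_force: 59.5
```

Request:
send_rows(plan=[[[0, 0, 0.05], [0, 0, 0]], [[0, 0, 0.15], [0, 0, 0]], [[0, 0, 0.25], [0, 0, 0]], [[0, 0, 0.35], [0, 0, 0]], [[0, 0, 0.45], [0, 0, 0]], [[0, 0, 0.55], [0, 0, 0]], [[0, 0, 0.65], [0, 0, 0]], [[0, 0, 0.8], [0, 0, 0]], [[0, 0, 0.9], [0, 0, 0]], [[0, 0, 1.0], [0, 0, 0]]])

```text
time: 5.15
ee_pos: [0.4391, -0.2494, 0.3027]
eef_rot: [180.0, -0.0, 14.7]
force: [0.5, 0.2, -3.9]
opening: 0.0149
grasp_force: 58.7
```

Request:
send_rows(plan=[[[0, 0, 0.1], [0, 0, 0]], [[0, 0, 0.2], [0, 0, 0]], [[0, 0, 0.3], [0, 0, 0]], [[0, 0, 0.4], [0, 0, 0.005]], [[0, 0, 0.5], [0, 0, 0.01]], [[0, 0, 0.6], [0, 0, 0.015]], [[0, 0, 0.7], [0, 0, 0.02]], [[0, 0, 0.8], [0, 0, 0.03]], [[0, 0, 0.8], [0, 0, 0.03]], [[0, 0, 0.8], [0, 0, 0.03]]])

```text
time: 5.98
ee_pos: [0.4392, -0.2495, 0.382]
eef_rot: [179.9, -0.0, 16.5]
force: [-0.4, 0.3, -5.1]
opening: 0.0151
grasp_force: 58.8
```

Request:
send_rows(plan=[[[0.02, 0.05, 0], [0, 0, 0]], [[0.05, 0.15, 0], [0, 0, 0]], [[0.05, 0.25, 0], [0, 0, 0]], [[0.05, 0.35, 0], [0, 0, 0]], [[0.05, 0.45, 0], [0, 0, 0]], [[0.05, 0.55, 0], [0, 0, 0]], [[0.05, 0.66, 0], [0, 0, 0]], [[0.05, 0.77, 0], [0, 0, 0]], [[0.05, 0.88, 0], [0, 0, 0]], [[0.05, 1.0, 0], [0, 0, 0]]])

```text
time: 6.82
ee_pos: [0.4439, -0.1482, 0.3814]
eef_rot: [180.0, -0.0, 16.5]
force: [0.4, -0.3, -3.8]
opening: 0.0152
grasp_force: 58.7
```

Request:
send_rows(plan=[[[0.0, 0.1, 0], [0, 0, 0]], [[0.0, 0.2, 0], [0, 0, 0]], [[0.05, 0.3, 0], [0, 0, 0]], [[0.05, 0.4, 0], [0, 0, 0]], [[0.05, 0.5, 0], [0, 0, 0]], [[0.05, 0.6, 0], [0, 0, 0]], [[0.05, 0.7, 0], [0, 0, 0]], [[0.05, 0.8, 0], [0, 0, 0]], [[0.05, 0.9, 0], [0, 0, 0]], [[0.05, 1.0, 0], [0, 0, 0]]])

```text
time: 7.65
ee_pos: [0.4489, -0.0483, 0.3813]
eef_rot: [-180.0, -0.0, 16.5]
force: [0.3, 0.1, -4.2]
opening: 0.0152
grasp_force: 58.7
```

Request:
send_rows(plan=[[[0.0, 0.1, 0], [0, 0, 0]], [[0.0, 0.2, 0], [0, 0, 0]], [[0.05, 0.3, 0], [0, 0, 0]], [[0.05, 0.4, 0], [0, 0, 0]], [[0.05, 0.5, 0], [0, 0, 0]], [[0.05, 0.6, 0], [0, 0, 0]], [[0.05, 0.7, 0], [0, 0, 0]], [[0.05, 0.8, 0], [0, 0, 0]], [[0.05, 0.9, 0], [0, 0, 0]], [[0.05, 1.0, 0], [0, 0, 0]]])

```text
time: 8.48
ee_pos: [0.4539, 0.0517, 0.3813]
eef_rot: [180.0, -0.0, 16.5]
force: [-0.4, 0.0, -3.9]
opening: 0.0154
grasp_force: 58.7
```

Request:
send_rows(plan=[[[0.0, 0.1, 0], [0, 0, 0]], [[0.0, 0.2, 0], [0, 0, 0]], [[0.05, 0.3, 0], [0, 0, 0]], [[0.05, 0.4, 0], [0, 0, 0]], [[0.05, 0.5, 0], [0, 0, 0]], [[0.05, 0.6, 0], [0, 0, 0]], [[0.05, 0.7, 0], [0, 0, 0]], [[0.05, 0.8, 0], [0, 0, 0]], [[0.05, 0.9, 0], [0, 0, 0]], [[0.05, 1.0, 0], [0, 0, 0]]])

```text
time: 9.32
ee_pos: [0.459, 0.1517, 0.3813]
eef_rot: [180.0, -0.0, 16.5]
force: [0.2, 0.2, -3.1]
opening: 0.0154
grasp_force: 58.7
```

Request:
send_rows(plan=[[[0.0, 0.1, 0], [0, 0, 0]], [[0.0, 0.2, 0], [0, 0, 0]], [[0.05, 0.3, 0], [0, 0, 0]], [[0.05, 0.4, 0], [0, 0, 0]], [[0.05, 0.5, 0], [0, 0, 0]], [[0.05, 0.6, 0], [0, 0, 0]], [[0.05, 0.7, 0], [0, 0, 0]], [[0.05, 0.8, 0], [0, 0, 0]], [[0.05, 0.9, 0], [0, 0, 0]], [[0.05, 1.0, 0], [0, 0, 0]]])

```text
time: 10.15
ee_pos: [0.4639, 0.2517, 0.3813]
eef_rot: [180.0, 0.0, 16.5]
force: [0.2, -0.4, -4.0]
opening: 0.0153
grasp_force: 58.7
```

Request:
send_rows(plan=[[[0.0, 0.1, 0], [0, 0, 0]], [[0.0, 0.2, 0], [0, 0, 0]], [[0, 0.3, 0], [0, 0, 0]], [[0, 0.4, 0], [0, 0, 0]], [[0, 0.5, 0], [0, 0, 0]], [[0, 0.6, 0], [0, 0, 0]], [[0, 0.65, 0], [0, 0, 0]], [[0, 0.65, 0], [0, 0, 0]], [[0, 0.65, 0], [0, 0, 0]], [[0, 0.65, 0], [0, 0, 0]]])

```text
time: 10.98
ee_pos: [0.464, 0.3154, 0.3812]
eef_rot: [180.0, 0.0, 16.5]
force: [0.4, -0.8, -4.1]
opening: 0.0156
grasp_force: 58.8
```

```bash
python3 - <<'E'
from h import *
for n in('scene','top','wrist'):cam(n)
s=load('scene')['im'];t=load('top')['im'];w=load('wrist')['im']
a=cv2.resize(s[60:260,330:520],None,fx=2,fy=2,interpolation=2)
b=cv2.resize(t[140:340,120:320],None,fx=2,fy=2,interpolation=2)
cv2.imwrite('pics/c3.png',np.hstack([a,b])[...,::-1])
print(monitor.state()['ee_pos'],monitor.state()['eef_rot'])
for n in('scene','top'):
    z=load(n);P=cloud(z);im=z['im'];hsv=cv2.cvtColor(im,cv2.COLOR_RGB2HSV)
    ok=(P[...,1]>.2)&(P[...,1]<.4)&(P[...,2]>.22)&(P[...,2]<.365)&(P[...,0]>.3)&(P[...,0]<.62)
    p=P[ok];c=p.mean(0)
    w=np.linalg.svd(p-c,full_matrices=False)[2][2];r=abs((p-c)@w)<.006;p=p[r];c=p.mean(0);w=np.linalg.svd(p-c,full_matrices=False)[2][2];w*=np.sign(w[1]);print(n,len(p),c,w,'yaw',np.degrees(np.arctan2(w[1],w[0])),'tilt',np.degrees(np.arcsin(w[2])),p.min(0),p.max(0))
E
```

```text
[0.46407469 0.31524558 0.38136743] [ 1.79989814e+02 -3.21679322e-03  1.64425033e+01]
scene 1980 [0.47778164 0.31681032 0.29345138] [-0.28288839  0.95915082 -0.00196433] yaw 106.43270126403004 tilt -0.11254775716308921 [0.3370477  0.26952406 0.22000386] [0.59591261 0.35556535 0.36496867]
top 3147 [0.46252253 0.31231342 0.29757801] [-0.28114423  0.95965313  0.00487785] yaw 106.32870777958844 tilt 0.2794814826190717 [0.33991996 0.27050571 0.22012958] [0.59074466 0.35052152 0.3649748 ]
```

View pics/c3.png

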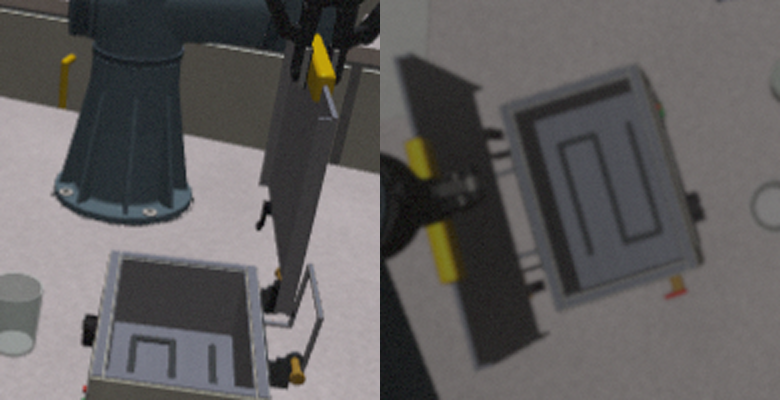

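Request:
send_rows(plan=[[[0, 0.1, 0], [0, 0, 0]], [[0, 0.2, 0], [0, 0, 0]], [[0, 0.25, 0], [0, 0, 0]], [[0, 0.25, -0.1], [0, 0, 0]], [[0, 0.25, -0.2], [0, 0, 0]], [[0, 0.25, -0.3], [0, 0, 0]], [[0, 0.25, -0.4], [0, 0, 0]], [[0, 0.25, -0.45], [0, 0, 0]], [[0, 0.25, -0.45], [0, 0, 0]], [[0, 0.25, -0.45], [0, 0, 0]]])

```text
time: 11.97
ee_pos: [0.4639, 0.3404, 0.3358]
eef_rot: [180.0, 0.0, 16.5]
force: [0.7, 0.6, -3.5]
opening: 0.015
grasp_force: 58.9
```

```bash
python3 - <<'E'
from h import *
cam('scene');s=load('scene')['im']
cv2.imwrite('pics/c4.png',cv2.resize(s[165:275,420:520],None,fx=5,fy=5,interpolation=2)[...,::-1])
E
```

```text
(no output)
```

View pics/c4.png

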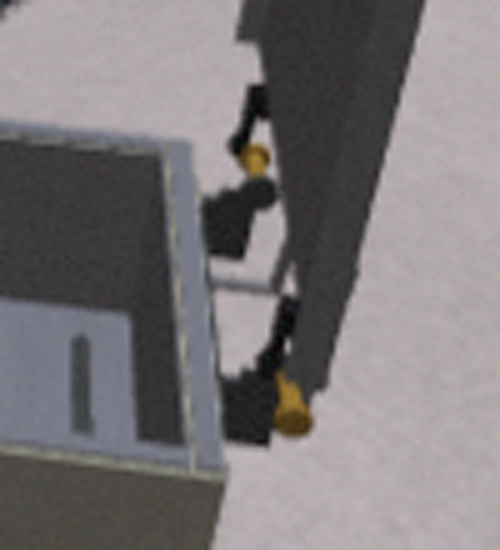

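Both knuckles hang just above their pins (far pin at ~(257,158), near pin at ~(290,410), front lips slightly ahead), so I continue down.

Request:
send_rows(plan=[[[0, 0, -0.03], [0, 0, 0]], [[0, 0, -0.06], [0, 0, 0]], [[0, 0, -0.09], [0, 0, 0]], [[0, 0, -0.12], [0, 0, 0]], [[0, 0, -0.14], [0, 0, 0]], [[0, 0, -0.16], [0, 0, 0]], [[0, 0, -0.18], [0, 0, 0]], [[0, 0, -0.2], [0, 0, 0]], [[0, 0, -0.2], [0, 0, 0]], [[0, 0, -0.2], [0, 0, 0]]])

```text
time: 12.85
ee_pos: [0.4639, 0.3407, 0.3161]
eef_rot: [-180.0, 0.0, 16.5]
force: [-0.1, -0.1, -3.9]
opening: 0.015
grasp_force: 58.9
```

Request:
send_rows(plan=[[[0, 0, -0.01], [0, 0, 0]], [[0, 0, -0.02], [0, 0, 0]], [[0, 0, -0.03], [0, 0, 0]], [[0, 0, -0.04], [0, 0, 0]], [[0, 0, -0.05], [0, 0, 0]], [[0, 0, -0.06], [0, 0, 0]], [[0, 0, -0.07], [0, 0, 0]], [[0, 0, -0.08], [0, 0, 0]], [[0, 0, -0.08], [0, 0, 0]], [[0, 0, -0.08], [0, 0, 0]]])

```text
time: 13.68
ee_pos: [0.4641, 0.3407, 0.309]
eef_rot: [-180.0, -0.0, 16.5]
force: [-1.5, -1.1, 1.9]
opening: 0.015
grasp_force: 59.6
```

Request:
send_rows(plan=[[[0, 0, -0.005], [0, 0, 0]], [[0, 0, -0.01], [0, 0, 0]], [[0, 0, -0.015], [0, 0, 0]], [[0, 0, -0.015], [0, 0, 0]], [[0, 0, -0.015], [0, 0, 0]], [[0, 0, -0.015], [0, 0, 0]], [[0, 0, -0.015], [0, 0, 0]], [[0, 0, -0.015], [0, 0, 0]], [[0, 0, -0.015], [0, 0, 0]], [[0, 0, -0.015], [0, 0, 0]]])

```text
time: 14.52
ee_pos: [0.4642, 0.3409, 0.3089]
eef_rot: [-180.0, -0.1, 16.5]
force: [-3.8, -2.0, 8.4]
opening: 0.0152
grasp_force: 60.8
```

```bash
python3 - <<'E'
from h import *
print(monitor.state())
cam('scene');s=load('scene')['im']
cv2.imwrite('pics/c5.png',cv2.resize(s[165:275,420:520],None,fx=5,fy=5,interpolation=2)[...,::-1])
E
```

```text
{'time': 14.5167, 'joint_pos': array([ 2.44886065e+01,  7.28443211e+00,  8.66157599e+01, -3.50221524e-03,
        8.59791739e+01,  9.80061410e+01]), 'joint_velocities': array([ 0.03828223,  0.00223691,  0.02999996,  0.04130559,  0.01789975,
       -0.04981708]), 'joint_efforts': array([-5.16722370e-01, -3.88895130e+01, -3.47207522e+01,  6.26384793e-02,
       -1.55677948e+00, -1.72497611e-02]), 'ee_pos': array([0.46419372, 0.34085676, 0.30886639]), 'eef_rot': array([-1.79986658e+02, -1.19944955e-01,  1.64826934e+01]), 'force': array([-3.75721953, -1.98864597,  8.42877895]), 'wrist_torque': array([-0.48573608,  0.78991372, -0.03849189]), 'grasp_force': 60.83653807640076, 'opening': 0.015157528053354375}
```

View pics/c5.png

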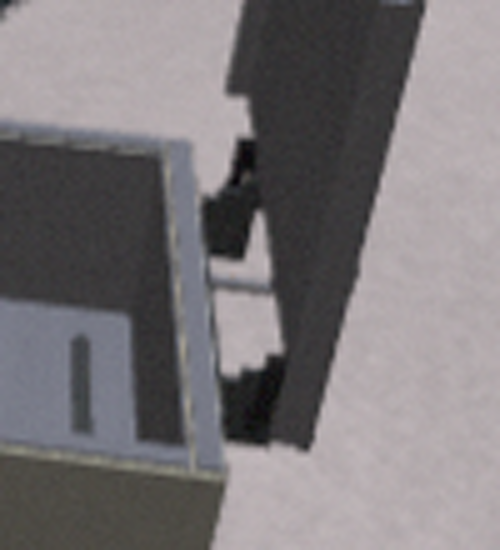

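Height (0.309 vs 0.3087 predicted), centred load and near-symmetric torque indicate both knuckles are seated. Now swing back about the pin axis.

Request:
send_rows(plan=[[[-0.007, 0.023, 0], [-0.013, -0.004, 0]], [[-0.014, 0.046, -0.001], [-0.026, -0.008, 0]], [[-0.021, 0.07, -0.002], [-0.038, -0.011, 0]], [[-0.028, 0.093, -0.003], [-0.051, -0.015, 0]], [[-0.035, 0.116, -0.004], [-0.064, -0.019, 0]], [[-0.041, 0.139, -0.006], [-0.077, -0.023, 0]], [[-0.048, 0.162, -0.008], [-0.09, -0.027, 0]], [[-0.055, 0.186, -0.011], [-0.102, -0.03, 0]], [[-0.062, 0.209, -0.014], [-0.115, -0.034, 0]], [[-0.069, 0.232, -0.017], [-0.128, -0.038, 0]]])

```text
time: 15.4
ee_pos: [0.4573, 0.3642, 0.3073]
eef_rot: [172.0, -0.1, 16.5]
force: [-4.0, -2.5, 8.6]
opening: 0.0154
grasp_force: 60.8
```

Request:
send_rows(plan=[[[-0.007, 0.023, -0.004], [-0.013, -0.004, 0]], [[-0.014, 0.046, -0.008], [-0.026, -0.008, 0]], [[-0.021, 0.069, -0.012], [-0.038, -0.011, 0]], [[-0.027, 0.092, -0.016], [-0.051, -0.015, 0]], [[-0.034, 0.115, -0.021], [-0.064, -0.019, 0]], [[-0.04, 0.137, -0.026], [-0.077, -0.023, 0]], [[-0.047, 0.16, -0.032], [-0.09, -0.027, 0]], [[-0.054, 0.183, -0.038], [-0.102, -0.03, 0]], [[-0.06, 0.206, -0.044], [-0.115, -0.034, 0]], [[-0.067, 0.228, -0.05], [-0.128, -0.038, 0]]])

```text
time: 16.23
ee_pos: [0.4506, 0.3873, 0.3023]
eef_rot: [164.0, -0.2, 16.5]
force: [-3.3, -0.4, 8.4]
opening: 0.0151
grasp_force: 60.8
```

Request:
send_rows(plan=[[[0, 0, 0], [0, 0, 0]], [[0, 0, 0], [0, 0, 0]], [[0, 0, 0], [0, 0, 0]], [[0, 0, 0], [0, 0, 0]], [[0, 0, 0], [0, 0, 0]], [[0, 0, 0], [0, 0, 0]], [[0, 0, 0], [0, 0, 0]], [[0, 0, 0], [0, 0, 0]], [[0, 0, 0], [0, 0, 0]], [[0, 0, 0], [0, 0, 0]]], jaw=65)

```text
time: 17.07
ee_pos: [0.4504, 0.3867, 0.3001]
eef_rot: [164.0, -0.0, 16.5]
force: [0.2, 1.2, 0.1]
opening: 0.0649
grasp_force: 0.0
```

Request:
send_rows(plan=[[[-0.008, 0.026, 0.096], [0, 0, 0]], [[-0.016, 0.052, 0.192], [0, 0, 0]], [[-0.024, 0.078, 0.288], [0, 0, 0]], [[-0.032, 0.104, 0.384], [0, 0, 0]], [[-0.04, 0.13, 0.48], [0, 0, 0]], [[-0.048, 0.156, 0.576], [0, 0, 0]], [[-0.056, 0.182, 0.672], [0, 0, 0]], [[-0.064, 0.208, 0.768], [0, 0, 0]], [[-0.072, 0.234, 0.864], [0, 0, 0]], [[-0.08, 0.26, 0.96], [0, 0, 0]]])

```text
time: 17.9
ee_pos: [0.4423, 0.413, 0.3971]
eef_rot: [164.0, -0.0, 16.5]
force: [-0.3, 1.0, -0.3]
opening: 0.065
grasp_force: 0.0
```

```bash
python3 - <<'E'
from h import *
for n in('scene','top'):cam(n)
s=load('scene')['im'];t=load('top')['im']
a=cv2.resize(s[40:290,340:520],None,fx=2.2,fy=2.2,interpolation=2)
b=cv2.resize(t[100:350,80:280],None,fx=2,fy=2.2,interpolation=2)
cv2.imwrite('pics/c6.png',np.hstack([a,b])[...,::-1])
for n in('scene','top'):
    z=load(n);P=cloud(z);hsv=cv2.cvtColor(z['im'],cv2.COLOR_RGB2HSV)
    m=(hsv[...,1]>140)&(abs(hsv[...,0].astype(int)-25)<8)&(P[...,2]>.27)&(P[...,2]<.36)
    p=P[m]-[.4953,.2362,0];
    if len(p): print(n,len(p),'bath frame x,-y,z',(p@np.array([[-.284,.959,0],[.959,.284,0],[0,0,1]]).T).mean(0))
    ok=(P[...,1]>.3)&(P[...,1]<.42)&(P[...,2]>.19)&(P[...,2]<.3)&(P[...,0]>.3)&(P[...,0]<.62)
    p=P[ok];c=p.mean(0);w=np.linalg.svd(p-c,full_matrices=False)[2][2];p=p[abs((p-c)@w)<.006];c=p.mean(0);w=np.linalg.svd(p-c,full_matrices=False)[2][2];w*=np.sign(w[1]);print(len(p),'yaw',np.degrees(np.arctan2(w[1],w[0])),'tilt',np.degrees(np.arcsin(w[2])),p.min(0),p.max(0))
E
```

```text
scene 575 bath frame x,-y,z [ 0.06253019 -0.15194929  0.31827308]
3163 yaw 106.65856229446774 tilt -20.326914226401108 [0.32095408 0.31664908 0.19003796] [0.58887277 0.41999455 0.29998754]
top 890 bath frame x,-y,z [ 0.17184324 -0.00173363  0.32540742]
5214 yaw 106.59389144522584 tilt -20.191300287647646 [0.32403909 0.31918305 0.19001007] [0.58421763 0.41991242 0.29997479]
```

View pics/c6.png

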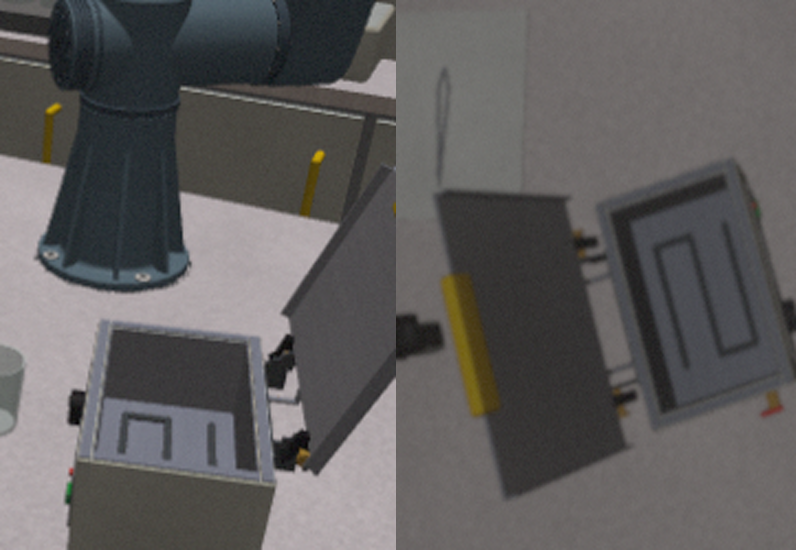

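The lid stands open on the stay at about 20°, with the grip at bath x ≈ 0.17 m and z ≈ 0.325 m. Both knuckles are on their pins and the gripper is clear.

```bash
python3 -c "
from plant import manip
print(manip.close_job())"
```

```text
the job is handed in; nothing more can be done
None
```

The lid is on both hinge pins, leaning open on its stay and released; the bottle, tube rack and beaker were left alone, and the job is handed in at about 18 s with no verdict shown.

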